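# Gather the soap bars into the packing frame with a straightedge

## Robot

A 6-joint arm with a two-finger parallel gripper is mounted at the origin on the work surface. World frame = base frame: x ahead of the robot, y to its left, z up, the work surface at z = 0. Lengths are in m, angles in rad, forces in N, time in s.
With the tool pointing down it reaches from about 0.35 to 0.775 m from the base axis. Payload 5.5 kg.
Tool frame: the origin (TCP) lies between the finger pads; the fingertips stand 11 mm ahead of it and the grasp point (between the pads) lies 8 mm behind it (tips_ahead is the distance from the TCP to the fingertips, in m); z points along the fingers, y is the line along which they close (so a half turn about z gives the same grasp; the last joint's range is limited). The gripper opens to 85 mm and grips with 20 to 120 N. Pads are 22 mm wide; open, the fingers measure 114 mm over their backs; the gripper's body (76 mm by 85 mm) begins 54 mm behind the grasp point. The pads swing forward as they close: fully open they stand 13 mm farther back than shut.
Start: joints at [-1.365, 0.313, 0.046, 1.304, 0, 1.431], TCP at [0.195, -0.541, 0.242] pointing down, gripper open.
Joint ranges: [-2.76, 2.76], [-0.86, 1.69], [-1.03, 1.26], [-2.2, 2.34], [-1.47, 1.5], [-3.14, 3.14]. Speed limits (rad/s): [2.57, 2.57, 3.14, 3.14, 3.14, 3.14].

## Interface

Orientations are given as a unit quaternion [w, x, y, z].
In Python, from workcell import * gives the robot as it stands. The module is installed in compiled form; this text tells all that it offers.
- The arm moves only by the tool jog_arm, never from a script. Its argument "moves" is a list of rows, each an object with "fingers": the closure, from 0 (fully open) to 1 (shut); "slide": the shift along the tool's x, y, z in mm, a list of three; "angular": the turn, a rotation vector about the tool's x, y, z in degrees, a list of three. A call has 1 to 10 rows; each row is the pose to reach, as a shift and turn from the pose commanded when the call began, along the tool's axes at that moment; what a row does not reach only later rows make up. A row lasts 1/12 s, in which the tool goes at most 41.7 mm and 7.16 degrees, less where a joint would pass 70% of its speed; a pose out of reach is approached as far as the arm can. A call with a gripper value outside its range is refused whole. The fingers move at their own pace and stop on an object; "squeeze" is the grip in N (left out, the last holds). Time passes only in rows, so rows that repeat a pose let the fingers close. It gives the time, the measured TCP pose, the force, the opening and the grip force at its end, in the units of the state.
- get_state(): the state, without advancing time (a new reading comes with each control period).
- read_camera(name): name is "side" or "top" or "wrist"; returns a dict with "color" (480x640x3 uint8, red, green, blue), "fovy" (degrees; the focal length in pixels is half the picture's height over the tangent of half this angle, whatever the lens; pixels are square), "cx", "cy" (the principal point, pixels), "D" ([k1, k2, p1, p2, k3] as OpenCV has them; the pictures are not rectified), "world_from_camera" (4x4, takes a point from camera to world coordinates); the wrist camera has in their place "tool_from_camera" (4x4, takes a point from camera to tool coordinates, whose origin is the TCP and whose axes are the flange's). Camera axes: x right, y down, z forward; pixel columns grow to the right and rows downward; lengths in m; the calibration is good to about 2 mm. A picture is of the moment at which its call begins: read the wrist's pose just before it. There is no depth.
- hand_in(): hands the job in; it is judged then, once.
Trained networks look in a picture, given as the dict that the camera call returned (one of the last four; its "shot" number tells which), for a name from the list of things; names that differ only in an ending like _2 or _b are one class to them, and where a whole thing is asked for, a point or a joint stands for the part that bears it (a point fixed in the world has none). Each returns a list of dicts, best first, with "p" (0 to 1); they miss things now and then, are a little off and sometimes report something else, mostly with a low value. They report only what shows in the picture. A call takes as long as a camera call. They do not tell look-alikes from the thing itself.
- look_for(target, picture): "point" ([column, row] in pixels, amid what is visible of it).
- tip_of(target, picture): "point" ([column, row] in pixels: a listed point, or the origin of a listed thing).
The state is a dict: "clock": time; "joint_pos": joint angles; "qvel": joint speeds; "tau": joint torques, N m; "tcp_pos": TCP position; "orientation": TCP orientation; "wrist_force": force on the tool from outside, world axes, zero at the start; "ft_torque": the same for the moment, N m; "finger_gap": finger opening in m; "grip_force": force on a finger pad.
Only numpy, scipy, OpenCV 4.12 (cv2) and the standard library are available. Lean on these libraries where they do the work, as an engineer would, in place of code of your own. Each camera call takes 0.05 s, during which the arm holds its last target. There are 200 camera calls.

## Task

Draw the aluminium straightedge by its end out from under the low shelf until its middle is well clear, stand it on the bench and let go, then take it again by its middle. With its flat face gently push the four soap bars together into one group in front of the packing frame, then on into the frame until the group is packed up against the back board. Do not touch the soap with the gripper, leave the jar, bowl and tin where they are, and finish with the straightedge standing on the bench, let go.

Things in the scene. Friction and masses are not known exactly. Their poses are not given: they have to be found in the camera images.
- edge_mid (a point): Straightedge: aluminium angle bar 200 mm long, 0.35 kg, standing on the bench. Upright web 64 mm high, 8 mm thick; 5 mm thick flange 42 mm out behind the web's foot. Point: middle of the web, 32 mm up. x along the bar; y out of the flat front face (face at y = +4 mm, flange y = -4 to -46 mm); z up. Grip across the web, fingertips 30 mm or more above the bench to pass over the soap.
- edge_end (a point): The straightedge's +x end: a point on the web's end, half-way up, 100 mm from edge_mid along x; axes as edge_mid. At the start this end sticks about 80 mm out of the low shelf's open side, x pointing out; the middle is covered by the shelf.
- shelf: Low shelf fixed to the bench: white top board 150 mm wide, 135 mm deep, top 94 mm and underside 82 mm over the bench, on wooden cheeks 126 mm apart inside, closed back. Origin: on the bench, middle of its open side; y points out of the open side (the way to draw the straightedge), x along it, z up.
- frame: Packing frame: fixed U of plywood strips 24 mm high, 12 mm thick, no floor. Inside 250 mm wide, 170 mm deep; mouth towards the soap, with wings flaring to about 290 mm wide 37 mm before it. Origin: on the bench, middle of the mouth; y points into the frame (back board's inner face at y = 170 mm), x across (side walls' inner faces at +-125 mm), z up.
- jar_center (a point): Bystander: a closed glass jar, 64 mm across and 75 mm high, standing on the low shelf. The point is on its axis at half height.
- bowl_rim (a point): Bystander: a dark blue enamel bowl, 140 mm across and 60 mm high, on the far side of the bench. The point is the centre of its mouth.
- tin_center (a point): Bystander: a plain steel tin, 72 mm across and 100 mm high, on the far side of the bench. The point is on its axis at half height.
- soap0_mid (a point): One of four identical bars of cream-coloured soap, 66 x 44 x 26 mm, 85 g, lying flat on the bench in front of the frame's mouth. The point is its centre; x along its 66 mm length, z up. It slides freely when pushed.
- soap1_mid (a point): One of four identical bars of cream-coloured soap, 66 x 44 x 26 mm, 85 g, lying flat on the bench in front of the frame's mouth. The point is its centre; x along its 66 mm length, z up. It slides freely when pushed.
- soap2_mid (a point): One of four identical bars of cream-coloured soap, 66 x 44 x 26 mm, 85 g, lying flat on the bench in front of the frame's mouth. The point is its centre; x along its 66 mm length, z up. It slides freely when pushed.
- soap3_mid (a point): One of four identical bars of cream-coloured soap, 66 x 44 x 26 mm, 85 g, lying flat on the bench in front of the frame's mouth. The point is its centre; x along its 66 mm length, z up. It slides freely when pushed.
Things that resemble listed ones, but are neither listed nor needed, are in the scene too. There is more than one size of the part that bears edge_mid; the job needs the smaller. Of the things that look like the shelf, the larger one is meant.

How it is judged:
By the outcome, as a careful person would: the job done as asked, in the order asked, and still so for the second after the job is handed in, with the robot touching nothing.
It also fails if it takes over 64 s, if anything falls off the work surface, if the arm or the gripper's body presses on something with over 40 N, if the wrist force passes 120 N, or if a joint passes its speed limit or range.

## Working session

There is one attempt and no reset: what is moved stays moved. The work goes in short steps, Python scripts to look and compute and a tool call to move; the robot and the scene stay as the last step left them, time stands still between calls to the robot, and variables do not carry over. Pictures are saved under pics/ and viewed, at most 10 in all, crops included, and the job is handed in when it is done.

Besides the shell and the picture viewer there is one more tool, called after "Request:" as name(argument=value, ...), one argument or row to a line, values as JSON. jog_arm: Moves the arm, as the interface text tells. Its arguments: {"type":"object","properties":{"moves":{"type":"array","items":{"type":"object","properties":{"fingers":{"type":"number"},"slide":{"type":"array","items":{"type":"number"}},"angular":{"type":"array","items":{"type":"number"}}}}},"squeeze":{"type":"number"}},"required":["moves"]}

```bash
mkdir -p pics
cat > h.py <<'E'
from workcell import *
import numpy as np, cv2
from scipy.spatial.transform import Rotation as R
def cam(name):
    s=get_state(); p=read_camera(name)
    f=240/np.tan(np.radians(p["fovy"])/2)
    p["K"]=np.array([[f,0,p["cx"]],[0,f,p["cy"]],[0,0,1]])
    if name=="wrist":
        q=s["orientation"]; T=np.eye(4); T[:3,:3]=R.from_quat([q[1],q[2],q[3],q[0]]).as_matrix(); T[:3,3]=s["tcp_pos"]
        p["W"]=T@np.array(p["tool_from_camera"])
    else: p["W"]=np.array(p["world_from_camera"])
    p["Dd"]=np.array(p["D"],float)
    return p
def ray(p,uv):
    n=cv2.undistortPoints(np.array([[uv]],float),p["K"],p["Dd"])[0,0]
    d=p["W"][:3,:3]@np.array([n[0],n[1],1]); return p["W"][:3,3],d
def atz(p,uv,z):
    o,d=ray(p,uv); return o+d*(z-o[2])/d[2]
def proj(p,X):
    M=np.linalg.inv(p["W"]); r,_=cv2.Rodrigues(M[:3,:3])
    return cv2.projectPoints(np.array(X,float).reshape(-1,1,3),r,M[:3,3],p["K"],p["Dd"])[0][:,0]
def save(p,n): cv2.imwrite("pics/"+n+".png",p["color"][:,:,::-1])
E
python3 - <<'E'
from h import *
np.set_printoptions(precision=3,suppress=True)
Z=dict(edge_mid=.032,edge_end=.032,shelf=0,frame=0,jar_center=.131,bowl_rim=.06,tin_center=.05,soap0_mid=.013)
for c in("top","side"):
    p=cam(c); save(p,c+"0"); print(c,p["W"][:3,3])
    for t,z in Z.items():
        for r in tip_of(t,p)[:6]: print(t,np.array(r["point"]).round(1),round(r["p"],2),atz(p,r["point"],z))
s=get_state();print(s["clock"],s["orientation"])
E
```

```text
top [ 0.43  -0.143  1.093]
edge_mid [401.3 240.6] 0.8 [ 0.527 -0.33   0.032]
edge_mid [426.1 352.4] 0.68 [ 0.282 -0.379  0.032]
edge_end [352.5 243.2] 0.71 [ 0.522 -0.222  0.032]
edge_end [452.3 405.4] 0.65 [ 0.167 -0.434  0.032]
shelf [486.9 210.3] 0.95 [ 0.598 -0.536  0.   ]
shelf [392.4 233.5] 0.77 [ 0.546 -0.316  0.   ]
shelf [227.8 131.2] 0.46 [0.788 0.062 0.   ]
jar_center [445.2 225.4] 0.56 [ 0.548 -0.402  0.131]
bowl_rim [378.2 147.1] 0.71 [ 0.73  -0.279  0.06 ]
tin_center [229.3 132.7] 0.9 [0.768 0.049 0.05 ]
soap0_mid [201.1 253.3] 0.72 [0.503 0.116 0.013]
side [0.439 0.853 1.014]
edge_mid [319.1 202.5] 0.71 [ 0.529 -0.335  0.032]
edge_mid [417.5 195.2] 0.69 [ 0.283 -0.394  0.032]
edge_mid [317.1 232.1] 0.55 [ 0.523 -0.225  0.032]
edge_mid [180.7 310.4] 0.31 [0.779 0.047 0.032]
edge_end [316.6 233.8] 0.92 [ 0.524 -0.219  0.032]
jar_center [315.8 155.4] 0.57 [ 0.545 -0.395  0.131]
bowl_rim [238.  203.5] 0.95 [ 0.72  -0.273  0.06 ]
tin_center [183.8 305.7] 0.59 [0.77  0.049 0.05 ]
soap0_mid [306.7 355.2] 0.86 [0.51  0.116 0.013]
0.9 [0.    0.985 0.172 0.   ]
```

View pics/top0.png

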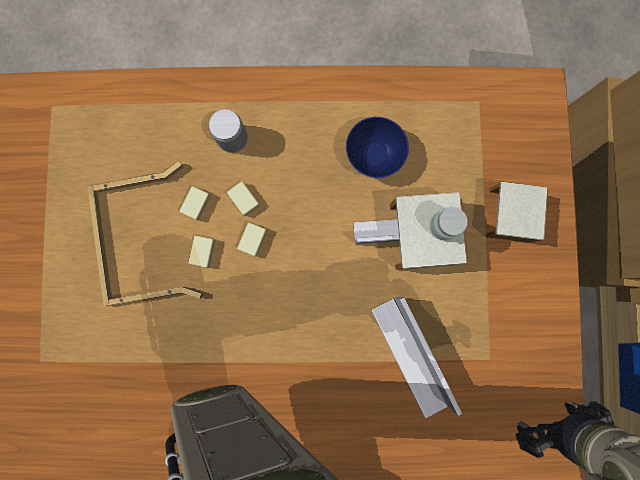

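View pics/side0.png

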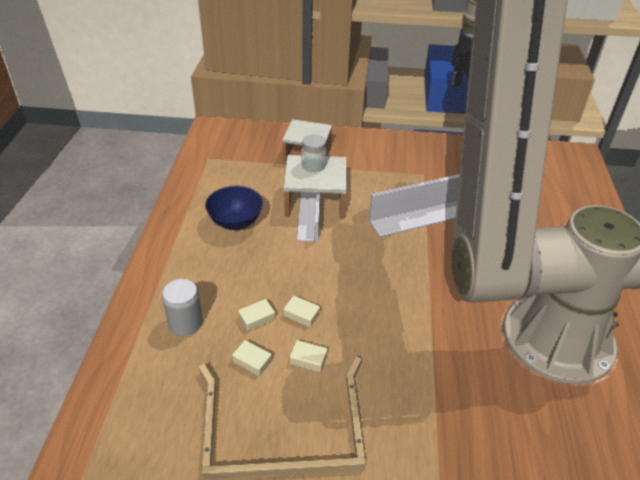

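Run:
```python
import cv2,numpy as np
a=cv2.imread("pics/top0.png")
A=cv2.resize(a[175:425,345:555],None,fx=2,fy=2,interpolation=cv2.INTER_CUBIC)
B=cv2.resize(a[150:315,85:275],None,fx=2,fy=2,interpolation=cv2.INTER_CUBIC)
c=np.zeros((500,800,3),np.uint8); c[:500,:420]=A; c[:330,420:800]=B
cv2.imwrite("pics/crop1.png",c)
```

```text
(no output)
```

View pics/crop1.png

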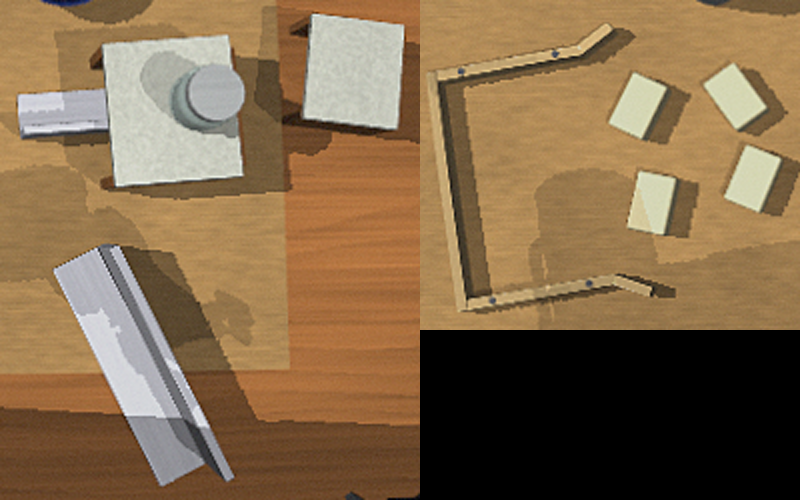

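Straightedges at top px (376,232), part-covered by a shelf, and (416,355), clearly longer and free. The first one is meant. Shelves at (432,230), larger and carrying the jar, and (522,211), smaller. The first one is meant. The crop confirms both choices.

Run:
```python
from h import *
np.set_printoptions(precision=3,suppress=True)
p=cam("top")
def g(l,pts,z):
    for u in pts: print(l,u,atz(p,u,z)[:2])
g("shelf",[(396.5,197.5),(459,193),(466,263),(402.5,268.5)],.094)
g("webtop",[(355,243.5),(397,241)],.064); g("flange",[(354,222.5),(396,220)],.005)
g("frame",[(95,190),(109,299.5),(165,176),(181,288.5),(181,164),(202.5,297)],.024)
gray=cv2.cvtColor(p["color"],cv2.COLOR_RGB2HSV)
m=((gray[:,:,2]>200)&(gray[:,:,1]<80)).astype(np.uint8)
n,lab,st,ce=cv2.connectedComponentsWithStats(m)
for i in range(1,n):
    if 150<st[i,4]<2000 and 170<ce[i][0]<290 and 160<ce[i][1]<280:
        r=cv2.minAreaRect(np.argwhere(lab==i)[:,::-1].astype(np.float32)); print("soap",st[i,4],[list(atz(p,b,.026)[:2].round(3)) for b in cv2.boxPoints(r)], atz(p,r[0],.026)[:2])
q=cam("side")
print("end side",[(r["point"],round(r["p"],2)) for r in tip_of("frame",q)[:2]],[atz(q,r["point"],.032) for r in tip_of("edge_end",q)[:1]])
```

```text
shelf (396.5, 197.5) [ 0.612 -0.311]
shelf (459, 193) [ 0.621 -0.444]
shelf (466, 263) [ 0.473 -0.454]
shelf (402.5, 268.5) [ 0.463 -0.32 ]
webtop (355, 243.5) [ 0.518 -0.225]
webtop (397, 241) [ 0.523 -0.315]
flange (354, 222.5) [ 0.571 -0.228]
flange (396, 220) [ 0.576 -0.324]
frame (95, 190) [0.648 0.36 ]
frame (109, 299.5) [0.401 0.319]
frame (165, 176) [0.678 0.199]
frame (181, 288.5) [0.425 0.157]
frame (181, 164) [0.705 0.163]
frame (202.5, 297) [0.406 0.109]
soap 498 [[np.float64(0.64), np.float64(0.058)], [np.float64(0.664), np.float64(0.026)], [np.float64(0.613), np.float64(-0.011)], [np.float64(0.589), np.float64(0.021)]] [0.626 0.023]
soap 497 [[np.float64(0.598), np.float64(0.164)], [np.float64(0.654), np.float64(0.137)], [np.float64(0.636), np.float64(0.101)], [np.float64(0.58), np.float64(0.128)]] [0.617 0.133]
soap 510 [[np.float64(0.513), np.float64(0.033)], [np.float64(0.571), np.float64(0.009)], [np.float64(0.554), np.float64(-0.028)], [np.float64(0.497), np.float64(-0.004)]] [0.534 0.003]
soap 513 [[np.float64(0.481), np.float64(0.142)], [np.float64(0.543), np.float64(0.129)], [np.float64(0.534), np.float64(0.089)], [np.float64(0.472), np.float64(0.102)]] [0.507 0.115]
end side [] [array([ 0.523, -0.219,  0.032])]
```

```bash
cat >> h.py <<'E'
def delta(pos,yaw):
    s=get_state(); q=s["orientation"]; M=R.from_quat([q[1],q[2],q[3],q[0]])
    c,n=np.cos(np.radians(yaw)),np.sin(np.radians(yaw))
    T=R.from_matrix(np.array([[c,n,0],[n,-c,0],[0,0,-1]]))
    print("at",np.round(s["tcp_pos"],4),"clock",round(s["clock"],2),"slide",np.round(M.inv().apply(np.array(pos)-s["tcp_pos"])*1000,1),"ang",np.round((M.inv()*T).as_rotvec(degrees=True),1))
E
python3 -c "
from h import *
delta([.5235,-.242,.2],93.5)"
```

```text
at [ 0.1949 -0.541   0.2423] clock 1.1 slide [ 410.5 -169.9   42.3] ang [  0.    0.  -73.7]
```

Request:
jog_arm(
  moves=[
    {"slide": [410.5, -170, 42], "angular": [0, 0, -73.7], "fingers": 0},
    {"slide": [410.5, -170, 42], "angular": [0, 0, -73.7], "fingers": 0},
    {"slide": [410.5, -170, 42], "angular": [0, 0, -73.7], "fingers": 0},
    {"slide": [410.5, -170, 42], "angular": [0, 0, -73.7], "fingers": 0},
    {"slide": [410.5, -170, 42], "angular": [0, 0, -73.7], "fingers": 0},
    {"slide": [410.5, -170, 42], "angular": [0, 0, -73.7], "fingers": 0},
    {"slide": [410.5, -170, 42], "angular": [0, 0, -73.7], "fingers": 0},
    {"slide": [410.5, -170, 42], "angular": [0, 0, -73.7], "fingers": 0},
    {"slide": [410.5, -170, 42], "angular": [0, 0, -73.7], "fingers": 0},
    {"slide": [410.5, -170, 42], "angular": [0, 0, -73.7], "fingers": 0},
  ],
)

```text
clock: 1.93
tcp_pos: [0.503, -0.2602, 0.2032]
orientation: [0.0, 0.696, 0.718, -0.0]
wrist_force: [1.4, -1.3, 0.1]
finger_gap: 0.0854
grip_force: 0.0
```

Run:
```python
from h import *
p=cam("wrist"); save(p,"w1")
for r in tip_of("edge_end",p)[:2]: print(r["point"],r["p"],atz(p,r["point"],.032))
import pickle; pickle.dump({k:p[k] for k in("K","W","Dd")},open("w1.pkl","wb"))
delta([.5235,-.242,.2],93.5)
```

```text
[347.6, 181.9] 0.69 [ 0.52534474 -0.22883611  0.032     ]
at [ 0.505  -0.2573  0.2023] clock 2.03 slide [14.7 19.   2.4] ang [ 0.  -0.1 -1.5]
```

View pics/w1.png

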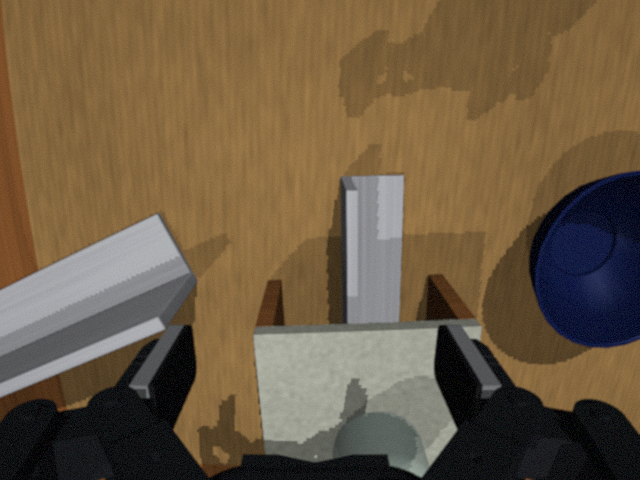

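Run:
```python
import pickle
from h import *
p=pickle.load(open("w1.pkl","rb"))
for u in[(346.5,192),(357.5,190),(347,296),(357.5,296)]: print(u,atz(p,u,.064))
for u in[(404,176),(400,323),(342,178)]: print(u,atz(p,u,.005 if u[0]>350 else 0))
for u in[(255,328),(479,320)]: print(u,atz(p,u,.094))
print(p["W"].round(2))
delta([.5235,-.242,.100],93.5)
```

```text
(346.5, 192) [ 0.52230961 -0.23034216  0.064     ]
(357.5, 190) [ 0.52940275 -0.22879076  0.064     ]
(347, 296) [ 0.52669325 -0.30431538  0.064     ]
(357.5, 296) [ 0.53411461 -0.30409878  0.064     ]
(404, 176) [ 0.57179514 -0.22694838  0.005     ]
(400, 323) [ 0.58084274 -0.35609376  0.005     ]
(342, 178) [ 0.52338247 -0.23098148  0.        ]
(255, 328) [ 0.46559196 -0.31514307  0.094     ]
(479, 320) [ 0.61071629 -0.30542973  0.094     ]
[[ 1.    0.03  0.01  0.5 ]
 [ 0.03 -0.95 -0.31 -0.18]
 [ 0.    0.31 -0.95  0.34]
 [ 0.    0.    0.    1.  ]]
at [ 0.505  -0.2573  0.2023] clock 2.03 slide [ 14.5  19.  102.4] ang [ 0.  -0.1 -1.5]
```

```bash
python3 -c "
from h import *
delta([.527,-.2495,.044],93.5)"
```

```text
at [ 0.505  -0.2573  0.2023] clock 2.03 slide [  6.8  22.2 158.3] ang [ 0.  -0.1 -1.5]
```

Request:
jog_arm(
  moves=[
    {"slide": [7, 22, 40], "angular": [0, 0, -1.5], "fingers": 0},
    {"slide": [7, 22, 75], "angular": [0, 0, -1.5], "fingers": 0},
    {"slide": [7, 22, 100], "angular": [0, 0, -1.5], "fingers": 0},
    {"slide": [7, 22, 100], "angular": [0, 0, -1.5], "fingers": 0},
  ],
)

```text
clock: 2.37
tcp_pos: [0.5198, -0.2521, 0.0973]
orientation: [-0.005, 0.689, 0.725, -0.001]
wrist_force: [-0.9, 0.6, -1.1]
finger_gap: 0.0857
grip_force: 0.0
```

```bash
python3 -c "
from h import *
p=cam('wrist');save(p,'w2')
for r in tip_of('edge_end',p)[:2]: print(r['point'],r['p'],atz(p,r['point'],.032))
delta([.527,-.2495,.044],93.5)"
```

```text
[331.4, 236.6] 0.85 [ 0.52585437 -0.23043242  0.032     ]
at [ 0.5225 -0.2543  0.1028] clock 2.47 slide [ 4.5  4.8 58.8] ang [-0.1 -0.1 -0.6]
```

Request:
jog_arm(
  moves=[
    {"slide": [4.5, 5, 30], "angular": [0, 0, -0.6], "fingers": 0},
    {"slide": [4.5, 5, 50], "angular": [0, 0, -0.6], "fingers": 0},
    {"slide": [4.5, 5, 59], "angular": [0, 0, -0.6], "fingers": 0},
    {"slide": [4.5, 5, 59], "angular": [0, 0, -0.6], "fingers": 0},
    {"slide": [4.5, 5, 59], "angular": [0, 0, -0.6], "fingers": 0},
  ],
)

```text
clock: 2.88
tcp_pos: [0.5288, -0.2504, 0.0458]
orientation: [0.001, 0.685, 0.728, 0.0]
wrist_force: [0.4, -0.3, 0.2]
finger_gap: 0.0853
grip_force: 0.0
```

Request:
jog_arm(
  moves=[
    {"slide": [0, 0, 0], "angular": [0, 0, 0], "fingers": 1},
    {"slide": [0, 0, 0], "angular": [0, 0, 0], "fingers": 1},
    {"slide": [0, 0, 0], "angular": [0, 0, 0], "fingers": 1},
    {"slide": [0, 0, 0], "angular": [0, 0, 0], "fingers": 1},
    {"slide": [0, 0, 0], "angular": [0, 0, 0], "fingers": 1},
    {"slide": [0, 0, 0], "angular": [0, 0, 0], "fingers": 1},
    {"slide": [0, 0, 0], "angular": [0, 0, 0], "fingers": 1},
    {"slide": [0, 0, 0], "angular": [0, 0, 0], "fingers": 1},
  ],
  squeeze=60,
)

```text
clock: 3.55
tcp_pos: [0.5283, -0.2495, 0.0444]
orientation: [0.0, 0.685, 0.729, -0.0]
wrist_force: [-1.1, 0.6, 3.8]
finger_gap: 0.007
grip_force: 59.2
```

Request:
jog_arm(
  moves=[
    {"slide": [8, 0, 0], "angular": [0, 0, 0], "fingers": 1},
    {"slide": [24, 0, 0], "angular": [0, 0, 0], "fingers": 1},
    {"slide": [44, 0, 0], "angular": [0, 0, 0], "fingers": 1},
    {"slide": [66, 0, 0], "angular": [0, 0, 0], "fingers": 1},
    {"slide": [88, 0, 0], "angular": [0, 0, 0], "fingers": 1},
    {"slide": [110, 0, 0], "angular": [0, 0, 0], "fingers": 1},
    {"slide": [130, 0, 0], "angular": [0, 0, 0], "fingers": 1},
    {"slide": [145, 0, 0], "angular": [0, 0, 0], "fingers": 1},
    {"slide": [150, 0, 0], "angular": [0, 0, 0], "fingers": 1},
    {"slide": [150, 0, 0], "angular": [0, 0, 0], "fingers": 1},
  ],
)

```text
clock: 4.38
tcp_pos: [0.5186, -0.0971, 0.0444]
orientation: [-0.001, 0.684, 0.73, 0.001]
wrist_force: [-0.7, 6.5, 6.0]
finger_gap: 0.007
grip_force: 60.0
```

```bash
python3 -c "
from h import *
p=cam('top')
for t in('edge_end','edge_mid'):
  for r in tip_of(t,p)[:2]: print(t,r['point'],r['p'],atz(p,r['point'],.032))
print(get_state()['wrist_force'],get_state()['finger_gap'])
delta([.5,-.2,.044],93.5)"
```

```text
edge_end [451.0, 403.8] 0.92 [ 0.17029943 -0.43163187  0.032     ]
edge_end [228.5, 134.3] 0.56 [0.77045429 0.05436057 0.032     ]
edge_mid [426.6, 353.1] 0.94 [ 0.2805176  -0.38016858  0.032     ]
edge_mid [332.0, 243.3] 0.74 [ 0.52172326 -0.17670425  0.032     ]
[-0.82968496  4.83421233  6.93021855] 0.006956426316640506
at [ 0.5188 -0.0981  0.0444] clock 4.53 slide [-1.005e+02 -2.520e+01  1.000e-01] ang [ 0.  -0.2  0.1]
```

Request:
jog_arm(
  moves=[
    {"slide": [0, 0, 0], "angular": [0, 0, 0], "fingers": 0.3},
    {"slide": [0, 0, 0], "angular": [0, 0, 0], "fingers": 0.3},
    {"slide": [0, 0, 0], "angular": [0, 0, 0], "fingers": 0.3},
    {"slide": [0, 0, 0], "angular": [0, 0, 0], "fingers": 0.3},
    {"slide": [0, 0, 0], "angular": [0, 0, 0], "fingers": 0.3},
    {"slide": [0, 0, 0], "angular": [0, 0, 0], "fingers": 0.3},
  ],
)

```text
clock: 5.03
tcp_pos: [0.5189, -0.1, 0.0439]
orientation: [-0.0, 0.685, 0.728, -0.0]
wrist_force: [-0.3, -0.5, -0.2]
finger_gap: 0.06
grip_force: 0.0
```

Request:
jog_arm(
  moves=[
    {"slide": [0, 0, -30], "angular": [0, 0, 0], "fingers": 0.3},
    {"slide": [0, 0, -65], "angular": [0, 0, 0], "fingers": 0.3},
    {"slide": [-10, 0, -80], "angular": [0, 0, -7], "fingers": 0.3},
    {"slide": [-20, 0, -80], "angular": [0, 0, -14], "fingers": 0.3},
    {"slide": [-30, 0, -80], "angular": [0, 0, -21], "fingers": 0.3},
    {"slide": [-40, 0, -80], "angular": [0, 0, -28], "fingers": 0.3},
    {"slide": [-50, 0, -80], "angular": [0, 0, -35], "fingers": 0.3},
    {"slide": [-60, 0, -80], "angular": [0, 0, -42], "fingers": 0.3},
    {"slide": [-70, 0, -80], "angular": [0, 0, -49], "fingers": 0.3},
    {"slide": [-80, 0, -80], "angular": [0, 0, -56], "fingers": 0.3},
  ],
)

```text
clock: 5.87
tcp_pos: [0.5239, -0.1802, 0.124]
orientation: [-0.0, 0.26, 0.966, -0.0]
wrist_force: [-0.6, 0.4, -0.4]
finger_gap: 0.0601
grip_force: 0.0
```

Request:
jog_arm(
  moves=[
    {"slide": [0, 0, -20], "angular": [0, 0, -7], "fingers": 0},
    {"slide": [0, 0, -40], "angular": [0, 0, -14], "fingers": 0},
    {"slide": [0, 0, -40], "angular": [0, 0, -21], "fingers": 0},
    {"slide": [0, 0, -40], "angular": [0, 0, -28], "fingers": 0},
    {"slide": [0, 0, -40], "angular": [0, 0, -35], "fingers": 0},
    {"slide": [0, 0, -40], "angular": [0, 0, -42], "fingers": 0},
    {"slide": [0, 0, -40], "angular": [0, 0, -49], "fingers": 0},
    {"slide": [0, 0, -40], "angular": [0, 0, -56], "fingers": 0},
    {"slide": [0, 0, -40], "angular": [0, 0, -63], "fingers": 0},
    {"slide": [0, 0, -40], "angular": [0, 0, -70], "fingers": 0},
  ],
)

```text
clock: 6.7
tcp_pos: [0.5238, -0.1797, 0.164]
orientation: [-0.0, -0.341, 0.94, 0.0]
wrist_force: [0.7, -0.7, -0.3]
finger_gap: 0.0851
grip_force: 0.0
```

Request:
jog_arm(
  moves=[
    {"slide": [0, 0, 0], "angular": [0, 0, -7], "fingers": 0},
    {"slide": [0, 0, 0], "angular": [0, 0, -14], "fingers": 0},
    {"slide": [0, 0, 0], "angular": [0, 0, -21], "fingers": 0},
    {"slide": [0, 0, 0], "angular": [0, 0, -28], "fingers": 0},
    {"slide": [0, 0, 0], "angular": [0, 0, -35], "fingers": 0},
    {"slide": [0, 0, 0], "angular": [0, 0, -42], "fingers": 0},
    {"slide": [0, 0, 0], "angular": [0, 0, -49], "fingers": 0},
    {"slide": [0, 0, 0], "angular": [0, 0, -54], "fingers": 0},
    {"slide": [0, 0, 0], "angular": [0, 0, -54], "fingers": 0},
  ],
)

```text
clock: 7.45
tcp_pos: [0.5238, -0.1797, 0.1639]
orientation: [0.0, 0.729, -0.684, -0.0]
wrist_force: [0.0, 0.5, 1.3]
finger_gap: 0.0856
grip_force: 0.0
```

```bash
python3 -c "
from h import *
p=cam('wrist');save(p,'w3')
for t in('edge_end','edge_mid'):
  for r in tip_of(t,p)[:2]: print(t,r['point'],r['p'],atz(p,r['point'],.032))
import pickle; pickle.dump({k:p[k] for k in('K','W','Dd')},open('w3.pkl','wb'))
print(get_state()['joint_pos'])
delta([.523,-.177,.1],273.5)"
```

```text
edge_mid [313.7, 240.7] 0.88 [ 0.52385047 -0.17704313  0.032     ]
[-4.75277797e-01  3.07651829e-01 -1.56638448e-01  1.10662577e+00
 -6.00870816e-05 -2.10525393e+00]
at [ 0.5239 -0.1796  0.164 ] clock 7.6 slide [-2.7  0.7 64. ] ang [ 0.   0.  -0.1]
```

View pics/w3.png

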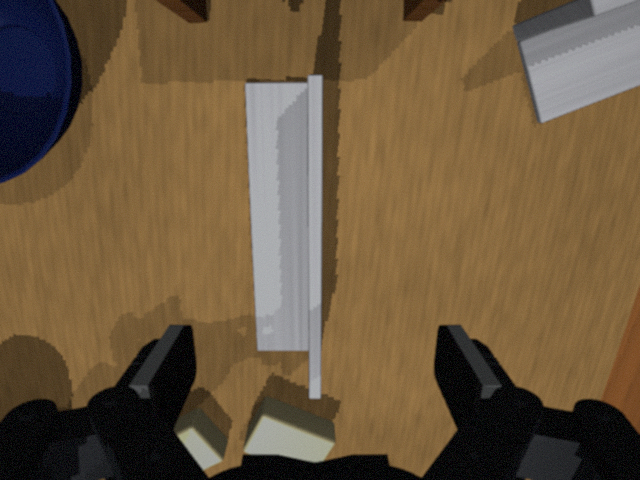

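Run:
```python
import pickle
from h import *
p=pickle.load(open("w3.pkl","rb"))
a,b=[atz(p,u,.064) for u in[(315,75.5),(315.3,398)]]
print(a,b,np.linalg.norm(a-b),(a+b)/2)
```

```text
[ 0.5293709  -0.27641806  0.064     ] [ 0.51650411 -0.07784684  0.064     ] 0.19898764160282492 [ 0.52293751 -0.17713245  0.064     ]
```

Request:
jog_arm(
  moves=[
    {"slide": [-2.5, 0.5, 30], "fingers": 0, "angular": [0, 0, 0]},
    {"slide": [-2.5, 0.5, 65], "fingers": 0, "angular": [0, 0, 0]},
    {"slide": [-2.5, 0.5, 95], "fingers": 0, "angular": [0, 0, 0]},
    {"slide": [-2.5, 0.5, 112], "fingers": 0, "angular": [0, 0, 0]},
    {"slide": [-2.5, 0.5, 119], "fingers": 0, "angular": [0, 0, 0]},
    {"slide": [-2.5, 0.5, 119], "fingers": 0, "angular": [0, 0, 0]},
    {"slide": [-2.5, 0.5, 119], "fingers": 0, "angular": [0, 0, 0]},
  ],
)

```text
clock: 8.18
tcp_pos: [0.5237, -0.1774, 0.0456]
orientation: [-0.0, 0.728, -0.685, 0.0]
wrist_force: [0.5, -0.0, 0.5]
finger_gap: 0.0852
grip_force: 0.0
```

Request:
jog_arm(
  moves=[
    {"slide": [0, 0, 0], "angular": [0, 0, 0], "fingers": 1},
    {"slide": [0, 0, 0], "angular": [0, 0, 0], "fingers": 1},
    {"slide": [0, 0, 0], "angular": [0, 0, 0], "fingers": 1},
    {"slide": [0, 0, 0], "angular": [0, 0, 0], "fingers": 1},
    {"slide": [0, 0, 0], "angular": [0, 0, 0], "fingers": 1},
    {"slide": [0, 0, 0], "angular": [0, 0, 0], "fingers": 1},
    {"slide": [0, 0, 0], "angular": [0, 0, 0], "fingers": 1},
    {"slide": [0, 0, 0], "angular": [0, 0, 0], "fingers": 1},
  ],
  squeeze=80,
)

```text
clock: 8.85
tcp_pos: [0.5238, -0.1773, 0.0455]
orientation: [-0.0, 0.729, -0.685, 0.001]
wrist_force: [-0.4, 1.2, 2.9]
finger_gap: 0.0067
grip_force: 79.1
```

Run:
```python
from h import *
delta([.593,-.067,.0955],189.4)
```

```text
at [ 0.5238 -0.1773  0.0455] clock 8.85 slide [-105.8  -75.9  -49.9] ang [-0.1  0.  84.1]
```

Request:
jog_arm(
  moves=[
    {"slide": [0, 0, -25], "angular": [0, 0, 0], "fingers": 1},
    {"slide": [-5, -4, -50], "angular": [0, 0, 4], "fingers": 1},
    {"slide": [-15, -11, -50], "angular": [0, 0, 11], "fingers": 1},
    {"slide": [-28, -20, -50], "angular": [0, 0, 18], "fingers": 1},
    {"slide": [-41, -30, -50], "angular": [0, 0, 25], "fingers": 1},
    {"slide": [-54, -39, -50], "angular": [0, 0, 32], "fingers": 1},
    {"slide": [-67, -48, -50], "angular": [0, 0, 39], "fingers": 1},
    {"slide": [-80, -57, -50], "angular": [0, 0, 46], "fingers": 1},
    {"slide": [-93, -66, -50], "angular": [0, 0, 53], "fingers": 1},
    {"slide": [-106, -76, -50], "angular": [0, 0, 60], "fingers": 1},
  ],
)

```text
clock: 9.68
tcp_pos: [0.5918, -0.0658, 0.0939]
orientation: [-0.001, -0.286, 0.958, 0.001]
wrist_force: [0.4, -0.0, -3.5]
finger_gap: 0.0068
grip_force: 78.6
```

Request:
jog_arm(
  moves=[
    {"slide": [0, 0, 0], "angular": [0, 0, 6], "fingers": 1},
    {"slide": [0, 0, 0], "angular": [0, 0, 12], "fingers": 1},
    {"slide": [0, 0, 0], "angular": [0, 0, 18], "fingers": 1},
    {"slide": [0, 0, 0], "angular": [0, 0, 24], "fingers": 1},
    {"slide": [0, 0, 0], "angular": [0, 0, 24], "fingers": 1},
    {"slide": [0, 0, 0], "angular": [0, 0, 24], "fingers": 1},
  ],
)

```text
clock: 10.18
tcp_pos: [0.5919, -0.0665, 0.0942]
orientation: [-0.001, -0.085, 0.996, 0.0]
wrist_force: [-0.2, 0.5, -3.7]
finger_gap: 0.0069
grip_force: 78.6
```

Run:
```python
from h import *
print(get_state()['finger_gap'],get_state()['wrist_force'])
delta([.593,-.067,.0455],189.4)
p=cam('top'); save(p,'t2')
```

```text
0.006915423927119287 [-0.17038577  0.46511835 -3.66199785]
at [ 0.5919 -0.0665  0.0942] clock 10.18 slide [-1.1 -0.7 48.7] ang [ 0.  -0.1  0.3]
```

View pics/t2.png

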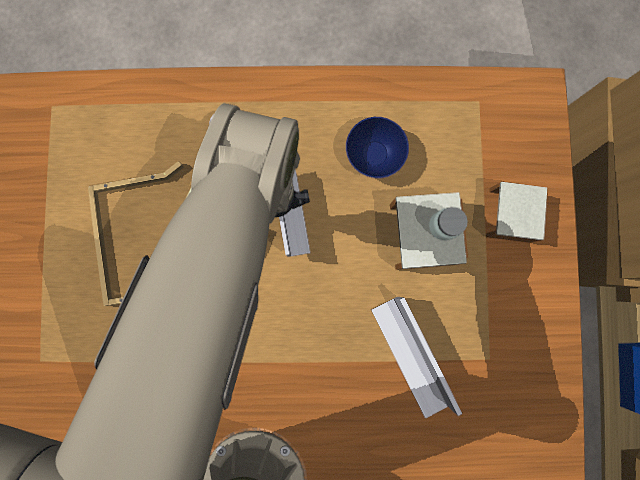

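Request:
jog_arm(
  moves=[
    {"slide": [-1, -0.7, 20], "angular": [0, 0, 0], "fingers": 1},
    {"slide": [-1, -0.7, 35], "angular": [0, 0, 0], "fingers": 1},
    {"slide": [-1, -0.7, 44], "angular": [0, 0, 0], "fingers": 1},
    {"slide": [-1, -0.7, 48], "angular": [0, 0, 0], "fingers": 1},
    {"slide": [-1, -0.7, 48.5], "angular": [0, 0, 0], "fingers": 1},
    {"slide": [-1, -0.7, 48.5], "angular": [0, 0, 0], "fingers": 1},
    {"slide": [-1, 9, 48.5], "angular": [0, 0, 0], "fingers": 1},
    {"slide": [-1, 18, 48.5], "angular": [0, 0, 0], "fingers": 1},
    {"slide": [-1, 27, 48.5], "angular": [0, 0, 0], "fingers": 1},
    {"slide": [-1, 33, 48.5], "angular": [0, 0, 0], "fingers": 1},
  ],
)

```text
clock: 11.07
tcp_pos: [0.5878, -0.0323, 0.0468]
orientation: [0.0, -0.084, 0.996, 0.0]
wrist_force: [0.6, 0.7, -2.7]
finger_gap: 0.0069
grip_force: 78.6
```

Request:
jog_arm(
  moves=[
    {"slide": [0, 6, 0], "angular": [0, 0, 0], "fingers": 1},
    {"slide": [0, 12, 0], "angular": [0, 0, 0], "fingers": 1},
    {"slide": [0, 18, 0], "angular": [0, 0, 0], "fingers": 1},
    {"slide": [0, 24, 0], "angular": [0, 0, 0], "fingers": 1},
    {"slide": [0, 30, 0], "angular": [0, 0, 0], "fingers": 1},
    {"slide": [0, 36, 0], "angular": [0, 0, 0], "fingers": 1},
    {"slide": [0, 42, 0], "angular": [0, 0, 0], "fingers": 1},
    {"slide": [0, 48, 0], "angular": [0, 0, 0], "fingers": 1},
    {"slide": [0, 54, 0], "angular": [0, 0, 0], "fingers": 1},
    {"slide": [0, 60, 0], "angular": [0, 0, 0], "fingers": 1},
  ],
)

```text
clock: 11.9
tcp_pos: [0.5781, 0.0258, 0.0465]
orientation: [-0.0, -0.083, 0.997, -0.0]
wrist_force: [0.2, 0.2, -3.4]
finger_gap: 0.0065
grip_force: 78.6
```

Run:
```python
from h import *
s=get_state(); x,y,_=s['tcp_pos']; print(s['finger_gap'],s['wrist_force'],"u,v",.986*x+.165*y,-.165*x+.986*y)
delta([.5,0,.0455],189.5)
p=cam('side'); save(p,'s2')
```

```text
0.006481095250063003 [ 0.23231044  0.15194293 -3.43154475] u,v 0.5742224696728032 -0.06998915888803224
at [0.5781 0.0258 0.0465] clock 11.9 slide [ 81.3 -12.5   1. ] ang [-0. -0.  0.]
```

View pics/s2.png

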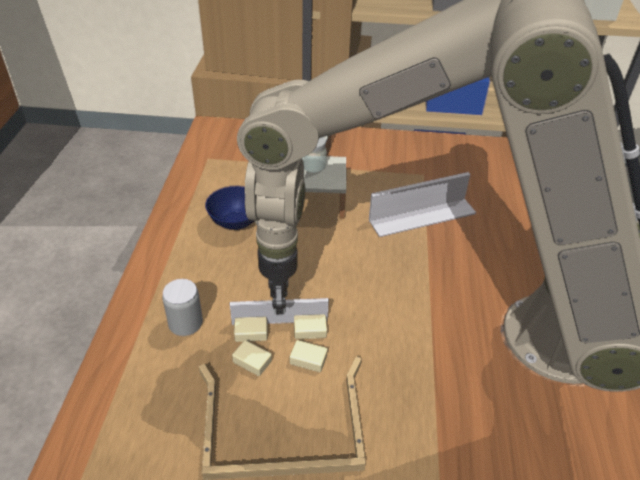

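Request:
jog_arm(
  moves=[
    {"slide": [0, 5, 0], "angular": [0, 0, 0], "fingers": 1},
    {"slide": [0, 10, 0], "angular": [0, 0, 0], "fingers": 1},
    {"slide": [0, 15, 0], "angular": [0, 0, 0], "fingers": 1},
    {"slide": [0, 20, 0], "angular": [0, 0, 0], "fingers": 1},
    {"slide": [0, 25, 0], "angular": [0, 0, 0], "fingers": 1},
    {"slide": [0, 30, 0], "angular": [0, 0, 0], "fingers": 1},
    {"slide": [0, 34, 0], "angular": [0, 0, 0], "fingers": 1},
    {"slide": [0, 38, 0], "angular": [0, 0, 0], "fingers": 1},
    {"slide": [0, 42, 0], "angular": [0, 0, 0], "fingers": 1},
    {"slide": [0, 44, 0], "angular": [0, 0, 0], "fingers": 1},
  ],
)

```text
clock: 12.78
tcp_pos: [0.5708, 0.0691, 0.0466]
orientation: [0.0, -0.083, 0.997, 0.0]
wrist_force: [1.2, -2.2, -2.6]
finger_gap: 0.0071
grip_force: 78.6
```

```bash
cat > soap.py <<'E'
from h import *
def soaps(p):
    hsv=cv2.cvtColor(p["color"],cv2.COLOR_RGB2HSV)
    # soap: pale cream tops
    m=((hsv[:,:,2]>195)&(hsv[:,:,1]>25)&(hsv[:,:,1]<75)&(hsv[:,:,0]>18)&(hsv[:,:,0]<40)).astype(np.uint8)
    n,lab,st,ce=cv2.connectedComponentsWithStats(m)
    for i in range(1,n):
        if st[i,4]>150 and 280<ce[i][1]<470 and 180<ce[i][0]<400:
            r=cv2.minAreaRect(np.argwhere(lab==i)[:,::-1].astype(np.float32)); B=[atz(p,b,.026) for b in cv2.boxPoints(r)]
            print(st[i,4],ce[i].round(),"uv corners",[(round(.986*x+.165*y,3),round(-.165*x+.986*y,3)) for x,y,_ in B])
E
python3 - <<'E'
from soap import *
s=get_state(); x,y,_=s['tcp_pos']; print(s['finger_gap'],s['wrist_force'],"u,v",.986*x+.165*y,-.165*x+.986*y)
p=cam('side'); save(p,'s3'); soaps(p)
# frame in side view
a=cv2.resize(cv2.imread('pics/s3.png')[280:480,180:400],None,fx=3,fy=3); cv2.imwrite('pics/s3c.png',a)
E
```

```text
0.007056892761882472 [ 1.24559411 -2.1966233  -2.59167953] u,v 0.574242546747154 -0.026014741284998977
1204 [312. 351.] uv corners [(np.float64(0.543), np.float64(-0.018)), (np.float64(0.475), np.float64(-0.015)), (np.float64(0.482), np.float64(0.074)), (np.float64(0.547), np.float64(0.071))]
1185 [252. 355.] uv corners [(np.float64(0.662), np.float64(0.087)), (np.float64(0.665), np.float64(-0.017)), (np.float64(0.585), np.float64(-0.013)), (np.float64(0.587), np.float64(0.091))]
```

View pics/s3c.png

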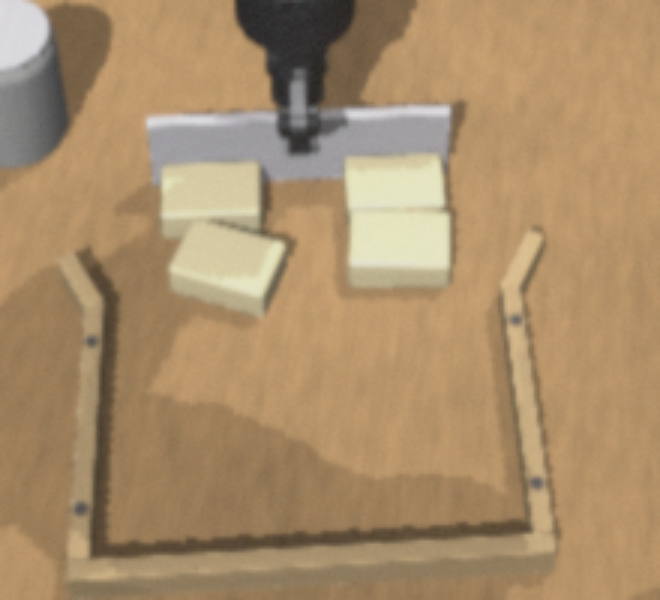

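Request:
jog_arm(
  moves=[
    {"slide": [0, -6, 0], "angular": [0, 0, 0], "fingers": 1},
    {"slide": [0, -8, -20], "angular": [0, 0, 0], "fingers": 1},
    {"slide": [0, -8, -50], "angular": [0, 0, 0], "fingers": 1},
    {"slide": [0, 10, -55], "angular": [0, 0, 0], "fingers": 1},
    {"slide": [0, 45, -55], "angular": [0, 0, 0], "fingers": 1},
    {"slide": [0, 80, -55], "angular": [0, 0, 0], "fingers": 1},
    {"slide": [0, 115, -55], "angular": [0, 0, 0], "fingers": 1},
    {"slide": [0, 150, -55], "angular": [0, 0, 0], "fingers": 1},
    {"slide": [0, 176, -55], "angular": [0, 0, 0], "fingers": 1},
    {"slide": [0, 178, -50], "angular": [0, 0, 0], "fingers": 1},
  ],
)

```text
clock: 13.67
tcp_pos: [0.541, 0.2485, 0.0974]
orientation: [0.001, -0.086, 0.996, 0.001]
wrist_force: [1.6, 0.4, -3.1]
finger_gap: 0.0066
grip_force: 78.8
```

Request:
jog_arm(
  moves=[
    {"slide": [0, 0, 20], "angular": [0, 0, 0], "fingers": 1},
    {"slide": [0, 0, 37], "angular": [0, 0, 0], "fingers": 1},
    {"slide": [0, 0, 46], "angular": [0, 0, 0], "fingers": 1},
    {"slide": [0, 0, 50], "angular": [0, 0, 0], "fingers": 1},
    {"slide": [0, 0, 50], "angular": [0, 0, 0], "fingers": 1},
    {"slide": [0, -6, 50], "angular": [0, 0, 0], "fingers": 1},
    {"slide": [0, -12, 50], "angular": [0, 0, 0], "fingers": 1},
    {"slide": [0, -18, 50], "angular": [0, 0, 0], "fingers": 1},
    {"slide": [0, -24, 50], "angular": [0, 0, 0], "fingers": 1},
    {"slide": [0, -30, 50], "angular": [0, 0, 0], "fingers": 1},
  ],
)

```text
clock: 14.5
tcp_pos: [0.5466, 0.2136, 0.0467]
orientation: [0.0, -0.083, 0.997, 0.0]
wrist_force: [-1.4, 0.7, -3.8]
finger_gap: 0.007
grip_force: 78.8
```

Run:
```python
from soap import *
s=get_state(); x,y,z=s['tcp_pos']; print(z,s['finger_gap'],s['wrist_force'],"u,v",.986*x+.165*y,-.165*x+.986*y)
p=cam('side'); save(p,'s4'); soaps(p)
a=cv2.resize(cv2.imread('pics/s4.png')[240:480,180:400],None,fx=2.5,fy=2.5); cv2.imwrite('pics/s4c.png',a)
```

```text
0.04670501267680709 0.0069936270090674825 [-1.40400856  0.74211774 -3.80183868] u,v 0.574204297182541 0.12045906189188536
634 [318. 356.] uv corners [(np.float64(0.527), np.float64(-0.02)), (np.float64(0.474), np.float64(-0.017)), (np.float64(0.482), np.float64(0.074)), (np.float64(0.532), np.float64(0.072))]
982 [249. 355.] uv corners [(np.float64(0.667), np.float64(-0.02)), (np.float64(0.597), np.float64(-0.016)), (np.float64(0.598), np.float64(0.077)), (np.float64(0.664), np.float64(0.073))]
```

View pics/s4c.png

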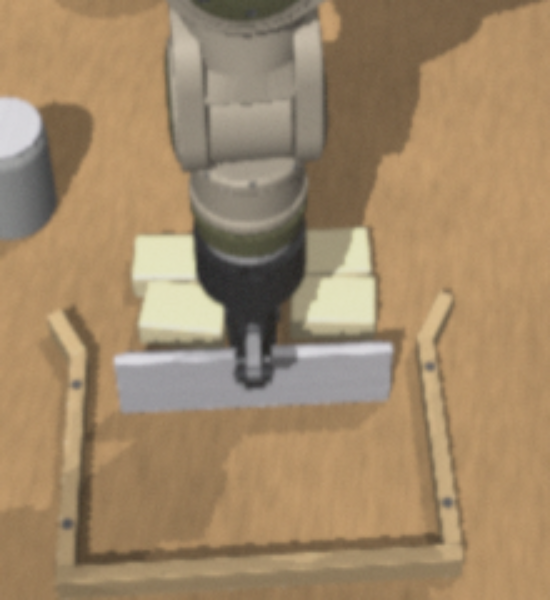

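Request:
jog_arm(
  moves=[
    {"slide": [0, -6, 0], "angular": [0, 0, 0], "fingers": 1},
    {"slide": [0, -13, 0], "angular": [0, 0, 0], "fingers": 1},
    {"slide": [0, -20, 0], "angular": [0, 0, 0], "fingers": 1},
    {"slide": [0, -27, 0], "angular": [0, 0, 0], "fingers": 1},
    {"slide": [0, -34, 0], "angular": [0, 0, 0], "fingers": 1},
    {"slide": [0, -40, 0], "angular": [0, 0, 0], "fingers": 1},
    {"slide": [0, -46, 0], "angular": [0, 0, 0], "fingers": 1},
    {"slide": [0, -50, 0], "angular": [0, 0, 0], "fingers": 1},
    {"slide": [0, -53, 0], "angular": [0, 0, 0], "fingers": 1},
    {"slide": [0, -53, 0], "angular": [0, 0, 0], "fingers": 1},
  ],
)

```text
clock: 15.38
tcp_pos: [0.5554, 0.1614, 0.0466]
orientation: [0.0, -0.083, 0.997, -0.0]
wrist_force: [-0.4, 0.2, -2.9]
finger_gap: 0.0069
grip_force: 78.9
```

Request:
jog_arm(
  moves=[
    {"slide": [0, 6, 0], "angular": [0, 0, 0], "fingers": 1},
    {"slide": [0, 10, -25], "angular": [0, 0, 0], "fingers": 1},
    {"slide": [0, 10, -58], "angular": [0, 0, 0], "fingers": 1},
    {"slide": [17, 0, -58], "angular": [0, 0, 7], "fingers": 1},
    {"slide": [34, -20, -58], "angular": [0, 0, 14], "fingers": 1},
    {"slide": [51, -40, -58], "angular": [0, 0, 21], "fingers": 1},
    {"slide": [68, -60, -58], "angular": [0, 0, 28], "fingers": 1},
    {"slide": [85, -80, -58], "angular": [0, 0, 35], "fingers": 1},
    {"slide": [102, -100, -58], "angular": [0, 0, 42], "fingers": 1},
    {"slide": [119, -120, -58], "angular": [0, 0, 49], "fingers": 1},
  ],
)

```text
clock: 16.22
tcp_pos: [0.457, 0.0237, 0.1047]
orientation: [0.0, 0.34, 0.94, -0.0]
wrist_force: [0.4, 0.2, -3.1]
finger_gap: 0.0065
grip_force: 78.9
```

Run:
```python
from soap import *
s=get_state(); x,y,z=s['tcp_pos']; print(z,s['finger_gap'],s['wrist_force'],"u,v",.986*x+.165*y,-.165*x+.986*y)
delta([.460,.008,.1047],99.5)
p=cam('side'); save(p,'s5'); soaps(p)
```

```text
0.10471740755031334 0.006546901713204654 [ 0.40218707  0.16515198 -3.08417405] u,v 0.4544765453043245 -0.052068462551374685
at [0.457  0.0237 0.1047] clock 16.22 slide [-12.3 -10.1   0. ] ang [-0.   0.1 40.7]
1072 [310. 332.] uv corners [(np.float64(0.544), np.float64(-0.062)), (np.float64(0.478), np.float64(-0.063)), (np.float64(0.482), np.float64(0.027)), (np.float64(0.545), np.float64(0.027))]
1115 [250. 335.] uv corners [(np.float64(0.671), np.float64(-0.063)), (np.float64(0.6), np.float64(-0.065)), (np.float64(0.596), np.float64(0.026)), (np.float64(0.663), np.float64(0.028))]
```

Request:
jog_arm(
  moves=[
    {"slide": [-6, -5, 0], "angular": [0, 0, 7], "fingers": 1},
    {"slide": [-12, -10, 0], "angular": [0, 0, 14], "fingers": 1},
    {"slide": [-12, -10, 0], "angular": [0, 0, 21], "fingers": 1},
    {"slide": [-12, -10, 0], "angular": [0, 0, 28], "fingers": 1},
    {"slide": [-12, -10, 0], "angular": [0, 0, 35], "fingers": 1},
    {"slide": [-12, -10, 0], "angular": [0, 0, 40.7], "fingers": 1},
    {"slide": [-12, -10, 0], "angular": [0, 0, 40.7], "fingers": 1},
    {"slide": [-12, -10, 0], "angular": [0, 0, 40.7], "fingers": 1},
  ],
)

```text
clock: 16.93
tcp_pos: [0.4607, 0.0092, 0.1046]
orientation: [0.0, 0.642, 0.766, -0.0]
wrist_force: [0.2, 0.1, -1.9]
finger_gap: 0.0066
grip_force: 79.2
```

Run:
```python
from h import *
s=get_state(); x,y,z=s['tcp_pos']; print(z,s['finger_gap'],"u,v",.986*x+.165*y,-.165*x+.986*y)
delta([.460,.008,.0467],99.5)
p=cam('top'); save(p,'t5')
b=[]
for t in ('edge_end','edge_mid'):
  for r in tip_of(t,p)[:3]:
    x,y,_=atz(p,r['point'],.09); print(t,r['point'],round(r['p'],2),.986*x+.165*y,-.165*x+.986*y)
```

```text
0.10464689270524216 0.006568686585931615 u,v 0.45576798302149585 -0.06693460283874703
at [0.4607 0.0092 0.1046] clock 16.93 slide [-1.  -0.9 57.9] ang [0.  0.  0.5]
edge_end [286.4, 264.8] 0.73 0.45294192518019527 -0.15687079091992542
edge_end [452.9, 408.1] 0.63 0.10397697218755551 -0.4427585671924834
edge_mid [239.9, 273.6] 0.74 0.45152991072867293 -0.05897859231956443
edge_mid [426.8, 354.8] 0.65 0.22060496675843755 -0.4094682767472733
```

Request:
jog_arm(
  moves=[
    {"slide": [-6, -1, 25], "angular": [0, 0, 0.5], "fingers": 1},
    {"slide": [-6, -1, 45], "angular": [0, 0, 0.5], "fingers": 1},
    {"slide": [-6, -1, 55], "angular": [0, 0, 0.5], "fingers": 1},
    {"slide": [-6, -1, 58], "angular": [0, 0, 0.5], "fingers": 1},
    {"slide": [-6, -1, 58], "angular": [0, 0, 0.5], "fingers": 1},
    {"slide": [-6, 6, 58], "angular": [0, 0, 0.5], "fingers": 1},
    {"slide": [-6, 13, 58], "angular": [0, 0, 0.5], "fingers": 1},
    {"slide": [-6, 19, 58], "angular": [0, 0, 0.5], "fingers": 1},
    {"slide": [-6, 25, 58], "angular": [0, 0, 0.5], "fingers": 1},
    {"slide": [-6, 31, 58], "angular": [0, 0, 0.5], "fingers": 1},
  ],
)

```text
clock: 17.92
tcp_pos: [0.4928, 0.0084, 0.0467]
orientation: [-0.0, 0.647, 0.762, -0.0]
wrist_force: [-1.4, -0.9, -1.9]
finger_gap: 0.0067
grip_force: 79.5
```

Request:
jog_arm(
  moves=[
    {"slide": [0, 6, 0], "angular": [0, 0, 0], "fingers": 1},
    {"slide": [0, 12, 0], "angular": [0, 0, 0], "fingers": 1},
    {"slide": [0, 18, 0], "angular": [0, 0, 0], "fingers": 1},
    {"slide": [0, 23, 0], "angular": [0, 0, 0], "fingers": 1},
    {"slide": [0, 28, 0], "angular": [0, 0, 0], "fingers": 1},
    {"slide": [0, 33, 0], "angular": [0, 0, 0], "fingers": 1},
    {"slide": [0, 37, 0], "angular": [0, 0, 0], "fingers": 1},
    {"slide": [0, 40, 0], "angular": [0, 0, 0], "fingers": 1},
    {"slide": [0, 42, 0], "angular": [0, 0, 0], "fingers": 1},
    {"slide": [0, 42, 0], "angular": [0, 0, 0], "fingers": 1},
  ],
)

```text
clock: 18.75
tcp_pos: [0.534, 0.0151, 0.0465]
orientation: [0.0, 0.647, 0.762, 0.0]
wrist_force: [0.5, -0.2, -2.4]
finger_gap: 0.0067
grip_force: 79.2
```

Run:
```python
from soap import *
s=get_state(); x,y,z=s['tcp_pos']; print(z,s['finger_gap'],s['wrist_force'],"u,v",.986*x+.165*y,-.165*x+.986*y)
p=cam('side'); save(p,'s6'); soaps(p)
a=cv2.resize(cv2.imread('pics/s6.png')[240:480,180:400],None,fx=2.5,fy=2.5); cv2.imwrite('pics/s6c.png',a)
```

```text
0.04654084576683595 0.0066958859865731595 [ 0.52390699 -0.24043601 -2.41357069] u,v 0.5290363623690911 -0.07321045681105777
1105 [249. 334.] uv corners [(np.float64(0.67), np.float64(-0.063)), (np.float64(0.605), np.float64(-0.064)), (np.float64(0.601), np.float64(0.027)), (np.float64(0.663), np.float64(0.028))]
1074 [283. 334.] uv corners [(np.float64(0.597), np.float64(-0.063)), (np.float64(0.533), np.float64(-0.059)), (np.float64(0.537), np.float64(0.029)), (np.float64(0.598), np.float64(0.026))]
```

View pics/s6c.png

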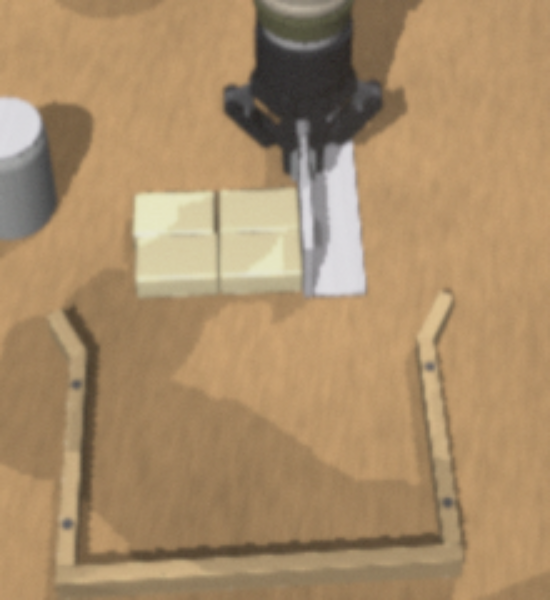

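Request:
jog_arm(
  moves=[
    {"slide": [0, 3, 0], "angular": [0, 0, 0], "fingers": 1},
    {"slide": [0, 4.5, 0], "angular": [0, 0, 0], "fingers": 1},
    {"slide": [0, 4.5, 0], "angular": [0, 0, 0], "fingers": 1},
    {"slide": [0, -4, 0], "angular": [0, 0, 0], "fingers": 1},
    {"slide": [0, -6, -25], "angular": [0, 0, 0], "fingers": 1},
    {"slide": [0, -6, -55], "angular": [0, 0, 0], "fingers": 1},
    {"slide": [-4, 0, -58], "angular": [0, 0, -7], "fingers": 1},
    {"slide": [-8, 8, -58], "angular": [0, 0, -14], "fingers": 1},
    {"slide": [-12, 16, -58], "angular": [0, 0, -21], "fingers": 1},
    {"slide": [-17, 24, -58], "angular": [0, 0, -28], "fingers": 1},
  ],
)

```text
clock: 19.63
tcp_pos: [0.5603, 0.0021, 0.1052]
orientation: [0.001, 0.441, 0.898, 0.0]
wrist_force: [0.7, -0.1, -3.9]
finger_gap: 0.007
grip_force: 79.4
```

Run:
```python
from h import *
delta([.593,.008,.1045],189.5)
```

```text
at [0.5603 0.0021 0.1052] clock 19.63 slide [-15.3  29.5   0.7] ang [  0.    0.1 -61.8]
```

Request:
jog_arm(
  moves=[
    {"slide": [-2, 3, 0], "angular": [0, 0, -7], "fingers": 1},
    {"slide": [-4, 6, 0], "angular": [0, 0, -14], "fingers": 1},
    {"slide": [-6, 10, 0], "angular": [0, 0, -21], "fingers": 1},
    {"slide": [-8, 14, 0], "angular": [0, 0, -28], "fingers": 1},
    {"slide": [-10, 18, 0], "angular": [0, 0, -35], "fingers": 1},
    {"slide": [-12, 22, 0], "angular": [0, 0, -42], "fingers": 1},
    {"slide": [-14, 26, 0], "angular": [0, 0, -49], "fingers": 1},
    {"slide": [-15, 29.5, 0.5], "angular": [0, 0, -56], "fingers": 1},
    {"slide": [-15, 29.5, 0.5], "angular": [0, 0, -61.8], "fingers": 1},
    {"slide": [-15, 29.5, 0.5], "angular": [0, 0, -61.8], "fingers": 1},
  ],
)

```text
clock: 20.47
tcp_pos: [0.5924, 0.0081, 0.104]
orientation: [0.0, -0.081, 0.997, -0.0]
wrist_force: [0.2, 0.4, -3.0]
finger_gap: 0.0066
grip_force: 79.4
```

Run:
```python
from soap import *
delta([.593,.008,.0467],189.5)
s=get_state(); x,y,z=s['tcp_pos']; print("u,v",.986*x+.165*y,-.165*x+.986*y)
p=cam('side'); save(p,'s7'); soaps(p)
for t in ('edge_end','edge_mid'):
  for r in tip_of(t,p)[:2]:
    x,y,_=atz(p,r['point'],.09); print(t,r['point'],round(r['p'],2),.986*x+.165*y,-.165*x+.986*y)
```

```text
at [0.5924 0.0081 0.104 ] clock 20.47 slide [-0.5 -0.2 57.3] ang [-0.   0.  -0.2]
u,v 0.585480984066823 -0.08976044283730139
1102 [248. 335.] uv corners [(np.float64(0.671), np.float64(-0.064)), (np.float64(0.605), np.float64(-0.06)), (np.float64(0.606), np.float64(0.03)), (np.float64(0.668), np.float64(0.027))]
1073 [281. 334.] uv corners [(np.float64(0.605), np.float64(-0.061)), (np.float64(0.539), np.float64(-0.063)), (np.float64(0.539), np.float64(0.027)), (np.float64(0.601), np.float64(0.028))]
edge_end [464.0, 186.7] 0.8 0.11608882185869643 -0.3916303078491016
edge_end [225.6, 287.0] 0.63 0.6797714168696809 -0.08870898890838155
edge_mid [270.9, 284.4] 0.67 0.5886651048736993 -0.09133465192826482
edge_mid [421.6, 196.7] 0.58 0.22689751657109442 -0.35794143238837034
```

Request:
jog_arm(
  moves=[
    {"slide": [0, 0, 25], "angular": [0, 0, 0], "fingers": 1},
    {"slide": [0, 0, 45], "angular": [0, 0, 0], "fingers": 1},
    {"slide": [0, 0, 54], "angular": [0, 0, 0], "fingers": 1},
    {"slide": [0, 0, 57], "angular": [0, 0, 0], "fingers": 1},
    {"slide": [0, 0, 57], "angular": [0, 0, 0], "fingers": 1},
    {"slide": [0, 6, 57], "angular": [0, 0, 0], "fingers": 1},
    {"slide": [0, 12, 57], "angular": [0, 0, 0], "fingers": 1},
    {"slide": [0, 17, 57], "angular": [0, 0, 0], "fingers": 1},
    {"slide": [0, 22, 57], "angular": [0, 0, 0], "fingers": 1},
    {"slide": [0, 27, 57], "angular": [0, 0, 0], "fingers": 1},
  ],
)

```text
clock: 21.45
tcp_pos: [0.5891, 0.0348, 0.0479]
orientation: [0.001, -0.08, 0.997, -0.001]
wrist_force: [0.8, -3.2, -1.2]
finger_gap: 0.0069
grip_force: 79.6
```

Request:
jog_arm(
  moves=[
    {"slide": [0, 6, 0], "angular": [0, 0, 0], "fingers": 1},
    {"slide": [0.5, 13, 0], "angular": [0, 0, 0], "fingers": 1},
    {"slide": [1, 20, 0], "angular": [0, 0, 0], "fingers": 1},
    {"slide": [1, 27, 0], "angular": [0, 0, 0], "fingers": 1},
    {"slide": [1.5, 34, 0], "angular": [0, 0, 0], "fingers": 1},
    {"slide": [2, 41, 0], "angular": [0, 0, 0], "fingers": 1},
    {"slide": [2, 48, 0], "angular": [0, 0, 0], "fingers": 1},
    {"slide": [2.5, 55, 0], "angular": [0, 0, 0], "fingers": 1},
    {"slide": [3, 62, 0], "angular": [0, 0, 0], "fingers": 1},
    {"slide": [3, 69, 0], "angular": [0, 0, 0], "fingers": 1},
  ],
)

```text
clock: 22.28
tcp_pos: [0.574, 0.1032, 0.0469]
orientation: [-0.0, -0.08, 0.997, -0.0]
wrist_force: [-0.3, -3.4, -1.4]
finger_gap: 0.006
grip_force: 79.6
```

Request:
jog_arm(
  moves=[
    {"slide": [0, 7, 0], "angular": [0, 0, 0], "fingers": 1},
    {"slide": [0.5, 14, 0], "angular": [0, 0, 0], "fingers": 1},
    {"slide": [1, 21, 0], "angular": [0, 0, 0], "fingers": 1},
    {"slide": [1, 28, 0], "angular": [0, 0, 0], "fingers": 1},
    {"slide": [1.5, 35, 0], "angular": [0, 0, 0], "fingers": 1},
    {"slide": [2, 42, 0], "angular": [0, 0, 0], "fingers": 1},
    {"slide": [2, 49, 0], "angular": [0, 0, 0], "fingers": 1},
    {"slide": [2.5, 56, 0], "angular": [0, 0, 0], "fingers": 1},
    {"slide": [3, 63, 0], "angular": [0, 0, 0], "fingers": 1},
    {"slide": [3, 68, 0], "angular": [0, 0, 0], "fingers": 1},
  ],
)

```text
clock: 23.12
tcp_pos: [0.5602, 0.17, 0.047]
orientation: [-0.0, -0.08, 0.997, 0.0]
wrist_force: [1.1, -2.4, -3.2]
finger_gap: 0.0063
grip_force: 79.4
```

Run:
```python
from soap import *
delta([.593,.008,.0467],189.5)
s=get_state(); x,y,z=s['tcp_pos']; print(s['wrist_force'],s['finger_gap'],"u,v",.986*x+.165*y,-.165*x+.986*y)
p=cam('side'); save(p,'s8'); soaps(p)
c=cv2.resize(p["color"][300:480,190:390,::-1],None,fx=3,fy=3); cv2.imwrite('pics/s8c.png',c)
```

```text
at [0.5602 0.17   0.047 ] clock 23.12 slide [  -6.6 -165.2    0.2] ang [ 0.  -0.  -0.3]
[ 1.05835672 -2.35156678 -3.15355361] 0.0063282093658809865 u,v 0.5804317439937116 0.07521681397566593
1401 [250. 398.] uv corners [(np.float64(0.664), np.float64(0.082)), (np.float64(0.598), np.float64(0.086)), (np.float64(0.599), np.float64(0.172)), (np.float64(0.661), np.float64(0.169))]
1400 [287. 396.] uv corners [(np.float64(0.595), np.float64(0.084)), (np.float64(0.531), np.float64(0.087)), (np.float64(0.535), np.float64(0.174)), (np.float64(0.596), np.float64(0.17))]
```

View pics/s8c.png

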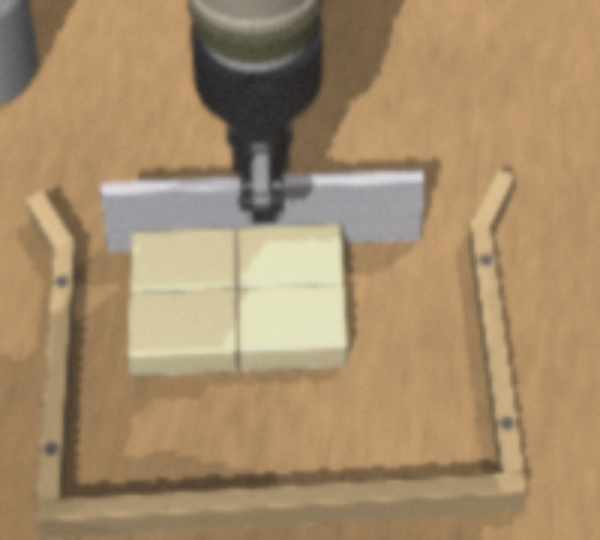

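Request:
jog_arm(
  moves=[
    {"slide": [0, 7, 0], "angular": [0, 0, 0], "fingers": 1},
    {"slide": [0, 14, 0], "angular": [0, 0, 0], "fingers": 1},
    {"slide": [0, 21, 0], "angular": [0, 0, 0], "fingers": 1},
    {"slide": [0, 28, 0], "angular": [0, 0, 0], "fingers": 1},
    {"slide": [0, 35, 0], "angular": [0, 0, 0], "fingers": 1},
    {"slide": [0, 42, 0], "angular": [0, 0, 0], "fingers": 1},
    {"slide": [0, 48, 0], "angular": [0, 0, 0], "fingers": 1},
    {"slide": [0, 54, 0], "angular": [0, 0, 0], "fingers": 1},
    {"slide": [0, 60, 0], "angular": [0, 0, 0], "fingers": 1},
    {"slide": [0, 65, 0], "angular": [0, 0, 0], "fingers": 1},
  ],
)

```text
clock: 24.0
tcp_pos: [0.5501, 0.234, 0.047]
orientation: [-0.0, -0.08, 0.997, -0.0]
wrist_force: [0.6, -1.6, -3.9]
finger_gap: 0.0066
grip_force: 79.1
```

Run:
```python
from soap import *
s=get_state(); x,y,z=s['tcp_pos']; print(s['wrist_force'],z,"u,v",.986*x+.165*y,-.165*x+.986*y)
p=cam('side'); save(p,'s9'); soaps(p)
for q in[(211.7,466.5),(356.7,457)]:
  for h in(0,.024):
    x,y,_=atz(p,q,h); print("board",h,.986*x+.165*y,-.165*x+.986*y)
```

```text
[ 0.64630675 -1.64175139 -3.9238867 ] 0.046981957029599966 u,v 0.5810505701060424 0.13996483820788586
1578 [250. 430.] uv corners [(np.float64(0.665), np.float64(0.146)), (np.float64(0.599), np.float64(0.15)), (np.float64(0.6), np.float64(0.236)), (np.float64(0.662), np.float64(0.233))]
1573 [287. 428.] uv corners [(np.float64(0.595), np.float64(0.148)), (np.float64(0.53), np.float64(0.152)), (np.float64(0.535), np.float64(0.238)), (np.float64(0.596), np.float64(0.235))]
board 0 0.6966970772343715 0.24328789261565872
board 0.024 0.6937903224644102 0.25571751838869683
board 0 0.44671266125896986 0.24037550504913385
board 0.024 0.4497209351964051 0.2528740425421119
```

Request:
jog_arm(
  moves=[
    {"slide": [0, 3, 0], "angular": [0, 0, 0], "fingers": 1},
    {"slide": [0, 6, 0], "angular": [0, 0, 0], "fingers": 1},
    {"slide": [0, 9, 0], "angular": [0, 0, 0], "fingers": 1},
    {"slide": [0, 12, 0], "angular": [0, 0, 0], "fingers": 1},
    {"slide": [0, 14, 0], "angular": [0, 0, 0], "fingers": 1},
    {"slide": [0, 15, 0], "angular": [0, 0, 0], "fingers": 1},
  ],
)

```text
clock: 24.55
tcp_pos: [0.5479, 0.2483, 0.0471]
orientation: [0.0, -0.08, 0.997, -0.0]
wrist_force: [0.5, -1.7, -3.7]
finger_gap: 0.0069
grip_force: 79.3
```

Request:
jog_arm(
  moves=[
    {"slide": [0, 1, 0], "angular": [0, 0, 0], "fingers": 1},
    {"slide": [0, 2, 0], "angular": [0, 0, 0], "fingers": 1},
  ],
)

```text
clock: 24.72
tcp_pos: [0.5476, 0.25, 0.0471]
orientation: [0.0, -0.08, 0.997, -0.0]
wrist_force: [-0.1, -2.0, -3.5]
finger_gap: 0.0066
grip_force: 79.3
```

Request:
jog_arm(
  moves=[
    {"slide": [0, 1, 0], "angular": [0, 0, 0], "fingers": 1},
    {"slide": [0, 1, 0], "angular": [0, 0, 0], "fingers": 1},
  ],
)

```text
clock: 24.88
tcp_pos: [0.5475, 0.2513, 0.047]
orientation: [0.0, -0.08, 0.997, 0.0]
wrist_force: [-1.2, -1.2, -4.1]
finger_gap: 0.0068
grip_force: 79.3
```

Request:
jog_arm(
  moves=[
    {"slide": [0, 1, 0], "angular": [0, 0, 0], "fingers": 1},
    {"slide": [0, 1.5, 0], "angular": [0, 0, 0], "fingers": 1},
    {"slide": [0, 1.5, 0], "angular": [0, 0, 0], "fingers": 1},
  ],
)

```text
clock: 25.13
tcp_pos: [0.5472, 0.2526, 0.047]
orientation: [-0.0, -0.08, 0.997, 0.0]
wrist_force: [0.8, -2.9, -3.0]
finger_gap: 0.0065
grip_force: 79.3
```

Request:
jog_arm(
  moves=[
    {"slide": [0, 1, 0], "angular": [0, 0, 0], "fingers": 1},
    {"slide": [0, 1.5, 0], "angular": [0, 0, 0], "fingers": 1},
    {"slide": [0, 1.5, 0], "angular": [0, 0, 0], "fingers": 1},
  ],
)

```text
clock: 25.38
tcp_pos: [0.5472, 0.2538, 0.0471]
orientation: [0.0, -0.08, 0.997, -0.0]
wrist_force: [0.3, -3.2, -3.8]
finger_gap: 0.0069
grip_force: 79.3
```

Run:
```python
from soap import *
s=get_state(); x,y,z=s['tcp_pos']; print(s['wrist_force'],z,"u,v",.986*x+.165*y,-.165*x+.986*y)
p=cam('side'); save(p,'s10'); soaps(p)
```

```text
[ 0.29002157 -3.15336131 -3.81155283] 0.047085068845897714 u,v 0.5813927252445402 0.1599832010433695
1633 [288. 439.] uv corners [(np.float64(0.596), np.float64(0.166)), (np.float64(0.531), np.float64(0.17)), (np.float64(0.536), np.float64(0.256)), (np.float64(0.597), np.float64(0.253))]
1612 [249. 440.] uv corners [(np.float64(0.668), np.float64(0.168)), (np.float64(0.602), np.float64(0.169)), (np.float64(0.6), np.float64(0.255)), (np.float64(0.662), np.float64(0.254))]
```

Request:
jog_arm(
  moves=[
    {"slide": [0, 1, 0], "angular": [0, 0, 0], "fingers": 1},
    {"slide": [0, 1.5, 0], "angular": [0, 0, 0], "fingers": 1},
    {"slide": [0, 1.5, 0], "angular": [0, 0, 0], "fingers": 1},
  ],
)

```text
clock: 25.68
tcp_pos: [0.5474, 0.2542, 0.0471]
orientation: [0.0, -0.079, 0.997, -0.002]
wrist_force: [2.4, -6.6, -3.2]
finger_gap: 0.0067
grip_force: 79.4
```

Request:
jog_arm(
  moves=[
    {"slide": [0, 1, 0], "angular": [0, 0, 0], "fingers": 1},
    {"slide": [0, 1.5, 0], "angular": [0, 0, 0], "fingers": 1},
    {"slide": [0, 1.5, 0], "angular": [0, 0, 0], "fingers": 1},
  ],
)

```text
clock: 25.93
tcp_pos: [0.5476, 0.2545, 0.0472]
orientation: [0.001, -0.079, 0.997, -0.003]
wrist_force: [3.4, -10.4, -3.0]
finger_gap: 0.0065
grip_force: 79.6
```

Request:
jog_arm(
  moves=[
    {"slide": [0, -2, 0], "angular": [0, 0, 0], "fingers": 1},
    {"slide": [0, -4, 0], "angular": [0, 0, 0], "fingers": 1},
    {"slide": [0, -6, 0.8], "angular": [0, 0, 0], "fingers": 1},
    {"slide": [0, -6, 1.5], "angular": [0, 0, 0], "fingers": 1},
    {"slide": [0, -6, 1.8], "angular": [0, 0, 0], "fingers": 1},
    {"slide": [0, -6, 1.8], "angular": [0, 0, 0], "fingers": 1},
  ],
)

```text
clock: 26.43
tcp_pos: [0.5474, 0.2514, 0.0456]
orientation: [0.0, -0.08, 0.997, 0.0]
wrist_force: [-1.3, -0.4, 0.1]
finger_gap: 0.0066
grip_force: 80.1
```

Request:
jog_arm(
  moves=[
    {"slide": [0, 0, 0], "angular": [0, 0, 0], "fingers": 0.4},
    {"slide": [0, 0, 0], "angular": [0, 0, 0], "fingers": 0.4},
    {"slide": [0, 0, 0], "angular": [0, 0, 0], "fingers": 0.4},
    {"slide": [0, 0, 0], "angular": [0, 0, 0], "fingers": 0.4},
    {"slide": [0, 0, 0], "angular": [0, 0, 0], "fingers": 0.4},
    {"slide": [0, 0, 0], "angular": [0, 0, 0], "fingers": 0.4},
  ],
)

```text
clock: 26.93
tcp_pos: [0.5476, 0.2511, 0.0453]
orientation: [0.0, -0.08, 0.997, 0.0]
wrist_force: [0.1, 0.0, 0.3]
finger_gap: 0.0511
grip_force: 0.0
```

Request:
jog_arm(
  moves=[
    {"slide": [0, 0, -10], "angular": [0, 0, 0], "fingers": 0.4},
    {"slide": [0, 0, -35], "angular": [0, 0, 0], "fingers": 0.4},
    {"slide": [0, 0, -70], "angular": [0, 0, 0], "fingers": 0.4},
    {"slide": [0, 0, -105], "angular": [0, 0, 0], "fingers": 0.4},
    {"slide": [0, -30, -130], "angular": [0, 0, 0], "fingers": 0.4},
    {"slide": [0, -70, -140], "angular": [0, 0, 0], "fingers": 0.4},
    {"slide": [0, -110, -140], "angular": [0, 0, 0], "fingers": 0.4},
    {"slide": [0, -145, -140], "angular": [0, 0, 0], "fingers": 0.4},
    {"slide": [0, -150, -140], "angular": [0, 0, 0], "fingers": 0.4},
    {"slide": [0, -150, -140], "angular": [0, 0, 0], "fingers": 0.4},
  ],
)

```text
clock: 27.77
tcp_pos: [0.5718, 0.1007, 0.1861]
orientation: [0.0, -0.078, 0.997, -0.0]
wrist_force: [0.1, -0.1, -0.3]
finger_gap: 0.0515
grip_force: 0.0
```

Run:
```python
from soap import *
s=get_state(); print(s['clock'],s['wrist_force'],s['finger_gap'])
p=cam('side'); save(p,'s11'); soaps(p)
for t,z in (('edge_end',.032),('edge_mid',.032),('tin_center',.05),('bowl_rim',.06),('jar_center',.131)):
  for r in tip_of(t,p)[:2]: print(t,np.round(r['point']),round(r['p'],2),(X:=atz(p,r['point'],z).round(3)),.986*X[0]+.165*X[1],-.165*X[0]+.986*X[1])
```

```text
27.7667 [ 0.06110341 -0.08770529 -0.33426521] 0.05147757896556589
3277 [268. 439.] uv corners [(np.float64(0.669), np.float64(0.169)), (np.float64(0.534), np.float64(0.168)), (np.float64(0.534), np.float64(0.255)), (np.float64(0.662), np.float64(0.255))]
edge_end [464. 184.] 0.83 [ 0.161 -0.455  0.032] 0.083671 -0.47519500000000003
edge_end [222. 411.] 0.72 [0.645 0.267 0.032] 0.680025 0.156837
edge_mid [279. 411.] 0.87 [0.545 0.256 0.032] 0.57961 0.16249100000000002
edge_mid [419. 196.] 0.59 [ 0.28  -0.391  0.032] 0.21156500000000006 -0.43172600000000005
tin_center [183. 307.] 0.56 [0.769 0.054 0.05 ] 0.7671439999999999 -0.073641
bowl_rim [234. 203.] 0.67 [ 0.728 -0.273  0.06 ] 0.672763 -0.38929800000000003
jar_center [314. 157.] 0.6 [ 0.547 -0.388  0.131] 0.47532199999999997 -0.47282300000000005
```

All four soap bars form one block against the back board, and the straightedge is standing free behind it. The jar, bowl and tin have not moved. Handing in.

```bash
python3 -c "
from workcell import *
print(hand_in())"
```

```text
the job is handed in; nothing more can be done
None
```

Job handed in at 27.8 s on the robot clock: the four soap bars are packed as one block against the back board, the straightedge stands released on the bench, and jar, bowl and tin are unmoved. One step used the flange instead of the flat face, to draw the soap back before squeezing it together, and I viewed 11 pictures against the limit of 10.

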